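Load the bottle feeder and hold its pusher arm at the red marker

TASK

Slide the grey-capped white pot and the orange-capped glass bottle along the bench, one after the other and upright, through the loading bay into the lane between the guide rails (never lifted over the rails), to stand in single file just inside its entrance. Then squeeze in the orange lock button on the grip of the telescoping arm and pull the arm out until its pointer stands over the red marker, its plate driving the row ahead of it with both closed up against it. Finish while holding the arm there, button squeezed (let go, it springs back), and leave the red-capped pot, the beaker and the blue timer alone.

Things in the scene. Friction and masses are not known exactly. Their poses are not given: they have to be found in the camera images.
- feeder: Fixed bottle feeder. Origin on the bench (z = 0) under the middle of the loading bay; x points away from the robot, y along the lane to the grey outer tube (robot's left); row and arm move along -y. Bay: bench from y = +45 mm (pusher plate at home) to -45 mm, open to the front (-x). Outer tube y = 96 to 341 mm, 50 mm high; steel catch on it, 71 mm high, at y = 102 to 110 mm.
- lane_mouth (a point): Entrance of the lane: on the bench and the lane's centre line, at feeder (0, -45 mm); feeder's axes. The lane runs 250 mm from here along -y, 62 mm wide, open at the far end, its floor is the bench. Front rail x = -31 to -43 mm, 22 mm high, from 22 mm past the entrance, before it a flare out to x = -51 mm. Rail feet, 7 mm high, reach x = -63 and +69 mm, 45 and 225 mm past the entrance.
- scale_zero (a point): Zero tick of the scale: top of the rear rail at feeder (40, 68, 26 mm); feeder's axes. The rear rail is the scale bar: x = 31 to 49 mm and y = +95 to -295 mm of the feeder, 26 mm high, white top with black ticks every 10 mm, a long one every 50.
- white_pot: Loose white pot with grey screw cap, 56 mm diameter, 107 mm high (straight body between 15 and 75 mm), about 0.16 kg; origin at the centre of its underside, z up. Stands in front of the feeder; to be brought into the lane. Dragged or pushed along the bench higher than about 40 mm it tips, unless a grip takes its weight (a few mm of lift).
- buffer_bottle: Loose clear glass bottle with orange screw cap, 56 mm diameter, 113 mm high (straight body between 15 and 70 mm), about 0.22 kg; origin at the centre of its underside, z up. Stands in front of the feeder; to be brought into the lane. Dragged or pushed along the bench higher than about 40 mm it tips, unless a grip takes its weight (a few mm of lift).
- grip_handle (a point): Black upright grip on the arm's outer end, 34 x 34 mm, z = 47 to 98 mm; origin in its middle (z = 73 mm), feeder's axes. Orange button in its front (-x) face. Squeeze across x: 43 mm wide with the button out (x = -26 to 17), 35 mm with it in (-18 to 17): centre the fingers at x = -0.5 mm, the rear does not give. Below it carriage and pale pusher plate, z = 6 to 52 mm, 50 mm wide.
- lock_button (a joint): Travel of the orange lock button (face 22 mm wide, 30 high, centred 1 mm above the grip's origin) into the grip along feeder +x: 0 out, 0.008 m fully in; spring 1.6 N at first, 8 N fully in. While it is out its hooked tongue locks the arm at home; from 0.004 m in, the arm slides freely.
- pusher_arm (a joint): Extension of the telescoping arm along feeder -y (m): 0 at home (locked), up to 0.215. A spring draws it back, about 2 N at home and 5 N fully out; let go, it runs back.
- pointer (a point): Tip of the black pointer on the arm, just above the scale bar, 45 mm to the +x side of the grip, 36 mm above the bench; moves with the arm; feeder's axes.
- pusher_face (a point): On the bench plane under the middle of the pusher plate's front face, 23 mm from the grip's origin along feeder -y; moves with the arm; feeder's axes. The plate touches a pot or bottle whose centre is 28 mm from this point along -y.
- marker_line (a point): Top centre of the red marker clip (8 mm wide along the scale, 22 mm across, top 30 mm above the bench) on the scale bar; feeder's axes. The pointer is on the mark when both have the same y in the feeder's frame.
- marker (a joint): Place of the red marker on the scale (m): the pusher_arm value at which the pointer stands over its middle. Between 0.15 and 0.20; it stays put.
- bystander_pot: Loose white pot with red cap, 62 mm diameter, 97 mm high, behind the feeder; leave alone. Origin at the centre of its underside.
- bystander_beaker: Loose glass beaker, 63 mm diameter, 75 mm high, behind the feeder; leave alone. Origin at the centre of its underside.
- bystander_timer: Loose blue bench timer, 62 x 62 x 18 mm, in front of the outer tube; leave alone. Origin at the centre of its underside.
Not all that is in view belongs to the job. Leave any purple or yellow look-alike of the buffer_bottle alone.

How it is judged:
On the way, in this order (a step that is already met when the one before it is completed fails the run):
1. the first of the two stands upright between the rails, the arm still at home (((y of white_pot in the frame of feeder between -0.27 and -0.06 m and x of white_pot in the frame of feeder between -0.008 and 0.008 m and angle between white_pot's own z axis and vertical below 0.12 rad and height (world z) of white_pot below 0.006 m) or (y of buffer_bottle in the frame of feeder between -0.27 and -0.06 m and x of buffer_bottle in the frame of feeder between -0.008 and 0.008 m and angle between buffer_bottle's own z axis and vertical below 0.12 rad and height (world z) of buffer_bottle below 0.006 m)) and value of joint pusher_arm below 0.012 m), for 0.2 s.
2. both stand upright in file between the rails, the arm still at home (y of white_pot in the frame of feeder between -0.27 and -0.06 m and x of white_pot in the frame of feeder between -0.008 and 0.008 m and angle between each of white_pot, buffer_bottle's own z axis and vertical below 0.12 rad and height (world z) of each of white_pot, buffer_bottle below 0.006 m and y of buffer_bottle in the frame of feeder between -0.27 and -0.06 m and x of buffer_bottle in the frame of feeder between -0.008 and 0.008 m and value of joint pusher_arm below 0.012 m), for 0.2 s.
3. the lock button is squeezed in by the fingers, the arm still at home (value of joint lock_button above 0.004 m and contact force between the fingers and feeder above 2 N and value of joint pusher_arm below 0.012 m), for 0.1 s.
At the end, for the whole second after the job is handed in: Fingers hold the arm still (over 2 N on the grip, button 4 mm in), pointer within 4 mm of the red marker's middle; pot and bottle upright in the lane within 8 mm of its centre line, the nearer within 6 mm of touching the pusher plate, the gaps along the row 12 mm in all at most (y of white_pot in the frame of feeder between -0.27 and -0.06 m and x of white_pot in the frame of feeder between -0.008 and 0.008 m and angle between each of white_pot, buffer_bottle's own z axis and vertical below 0.12 rad and height (world z) of each of white_pot, buffer_bottle below 0.006 m and y of buffer_bottle in the frame of feeder between -0.27 and -0.06 m and x of buffer_bottle in the frame of feeder between -0.008 and 0.008 m and y of each of white_pot, buffer_bottle in the frame of pusher_face above -0.096 m and y of any of white_pot, buffer_bottle in the frame of pusher_face above -0.034 m and y of pointer in the frame of marker_line between -0.004 and 0.004 m and velocity of joint pusher_arm between -0.01 and 0.01 m/s and value of joint lock_button above 0.004 m and contact force between the fingers and feeder above 2 N and linear speed of each of white_pot, buffer_bottle below 0.02 m/s); the arm keeps its last pose, push and grip.
It fails at once if the white pot or the bottle is lifted more than 20 mm or tipped over (height (world z) of any of white_pot, buffer_bottle above 0.02 m or angle between any of white_pot, buffer_bottle's own z axis and vertical above 0.4 rad).
It fails at once if the red-capped pot is moved by more than 20 mm (distance of bystander_pot from where it was at the start of the episode above 0.02 m).
It fails at once if the beaker is moved by more than 20 mm (distance of bystander_beaker from where it was at the start of the episode above 0.02 m).
It fails at once if the timer is moved by more than 20 mm (distance of bystander_timer from where it was at the start of the episode above 0.02 m).
It also fails if it takes over 64 s, if anything falls off the work surface, if the arm or the gripper's body presses on something with over 40 N, if the wrist force passes 120 N, or if a joint passes its speed limit or range.

ROBOT

A 6-joint arm with a two-finger parallel gripper is mounted at the origin on a cart in front of the work surface, level with it; the furniture and walls round the work are solid. World frame = base frame: x ahead of the robot, y to its left, z up, the work surface at z = 0. Lengths are in m, angles in rad, forces in N, time in s.
With the tool pointing down it reaches from about 0.4 to 0.825 m from the base axis. Payload 7 kg.
Tool frame: the origin (TCP) lies at the very end of the fingers, on their centre line; the grasp point (between the pads) lies 19 mm behind it; z points along the fingers, y is the line along which they close (so a half turn about z gives the same grasp; the last joint's range is limited). The gripper opens to 88 mm and grips with 3 to 60 N. Pads are 19 mm wide; open, the fingers measure 130 mm over their backs; the gripper's body (78 mm by 193 mm) begins 47 mm behind the grasp point.
Start: joints at [1.586, 0.359, 0.012, 0, -1.224, -0.288], TCP at [0.182, 0.65, 0.227] pointing down, gripper open.
Joint ranges: [-3.07, 3.07], [-1.43, 2.12], [-1.02, 1.25], [-3.03, 1.67], [-3.05, -0], [-3.03, 3.03]. Speed limits (rad/s): [2.39, 2.39, 3.01, 3.14, 3.14, 3.14].

INTERFACE

Orientations are given as [roll, pitch, yaw] about the fixed x, y, z axes, in that order (R = Rz(yaw) Ry(pitch) Rx(roll)).
In Python, from station import arm gives the robot as it stands.
- The arm moves only by the tool step_arm, never from a script. Its argument "rows" is a list of rows, each a list of 5 numbers: the shift along the world's x, y, z in m, then the turn about the world's z in rad, then the finger opening in m, from 0 to 0.0876. In form: [[x, y, z, spin, gripper], ...]. A call has 1 to 20 rows; each row is the pose to reach, as a shift and turn from the pose commanded when the call began; what a row does not reach only later rows make up. A row lasts 1/10 s, in which the tool goes at most 50 mm and 8.59 degrees, less where a joint would pass 70% of its speed; a pose out of reach is approached as far as the arm can. A call with a gripper value outside its range is refused whole. The fingers move at their own pace and stop on an object; "newtons" is the grip in N (left out, the last holds). Time passes only in rows, so rows that repeat a pose let the fingers close. It gives the time, the measured TCP pose, the force, the opening and the grip force at its end, in the units of the state.
- arm.get_state(): the state, without advancing time (a new reading comes with each control period).
- arm.grab_frame(name): name is "scene" or "top"; returns a dict with "color" (400x640x3 uint8, blue, green, red), "vfov" (degrees; the focal length in pixels is half the picture's height over the tangent of half this angle, whatever the lens; pixels are square), "cx", "cy" (the principal point, pixels), "rvec" (rotation vector, rad) and "tvec" (3), from world to camera coordinates, as OpenCV has them. Camera axes: x right, y down, z forward; pixel columns grow to the right and rows downward; lengths in m; the calibration is good to about 2 mm. A picture is of the moment at which its call begins. There is no depth.
- arm.job_done(): hands the job in; it is judged then, once.
The state is a dict: "t": time; "q": joint angles; "qd": joint speeds; "joint_efforts": joint torques, N m; "eef_pos": TCP position; "ee_rot": TCP orientation; "force": force on the tool from outside, world axes, zero at the start; "moment": the same for the moment, N m; "width": finger opening in m; "gripper_force": force on a finger pad.
Only numpy, scipy, OpenCV 4.12 (cv2) and the standard library are available. Lean on these libraries where they do the work, as an engineer would, in place of code of your own. Each camera call takes 0.05 s, during which the arm holds its last target. There are 200 camera calls.

## Working session

There is one attempt and no reset: what is moved stays moved. The work goes in short steps, Python scripts to look and compute and a tool call to move; the robot and the scene stay as the last step left them, time stands still between calls to the robot, and variables do not carry over. Pictures are saved under pics/ and viewed, at most 10 in all, crops included, and the job is handed in when it is done.

Besides the shell and the picture viewer there is one more tool, called after "Request:" by a JSON object that holds its "name" and its "arguments". step_arm: Moves the arm, as the interface text tells. Its arguments: {"type":"object","properties":{"rows":{"type":"array"},"newtons":{"type":"number"}},"required":["rows"]}

```bash
mkdir -p pics; cat > h.py <<'E'
import numpy as np, cv2, json
from station import arm
def grab(n):
    f=arm.grab_frame(n); h=f["color"].shape[0]
    f["f"]=h/2/np.tan(np.radians(f["vfov"])/2); f["R"]=cv2.Rodrigues(np.array(f["rvec"],float))[0]; f["t"]=np.array(f["tvec"],float).ravel(); return f
def ray(f,u,v):
    d=f["R"].T@np.array([(u-f["cx"])/f["f"],(v-f["cy"])/f["f"],1.]); return -f["R"].T@f["t"],d
def onz(f,u,v,z):
    o,d=ray(f,u,v); return o+d*(z-o[2])/d[2]
def proj(f,p):
    c=f["R"]@np.array(p,float)+f["t"]; return c[:2]/c[2]*f["f"]+[f["cx"],f["cy"]]
E
python3 - <<'E'
from h import *
for n in("scene","top"):
    f=grab(n); cv2.imwrite(f"pics/{n}0.png",f["color"]); print(n,-f["R"].T@f["t"],f["f"],f["cx"],f["cy"],f["R"][2])
s=arm.get_state(); print(s["t"],s["eef_pos"],s["ee_rot"],s["width"])
E
```

```text
scene [ 0.05349703 -0.96806188  0.631032  ] 485.38702518654515 314.9527301003431 206.63298584819228 [ 0.40247396  0.80020554 -0.44461872]
top [0.43903474 0.03186851 0.96951971] 429.69981972024914 316.9027742184736 200.0467211943606 [ 0.11467593 -0.01266478 -0.99332222]
0.1 [0.18176483 0.64960329 0.22572442] [ 3.14009559e+00 -1.70438343e-04 -2.72878650e-01] 0.08747024036423783
```

View pics/scene0.png

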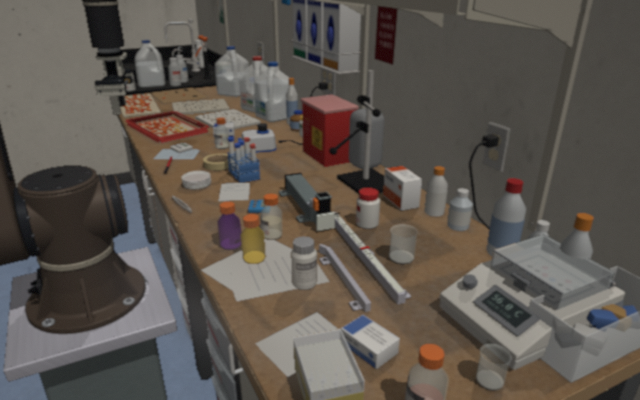

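View pics/top0.png

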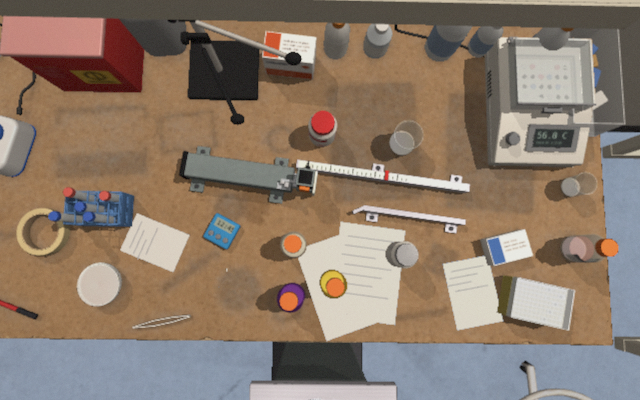

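Top view, orange caps: (293,245) on a clear bottle, (290,298) on a purple one, (333,287) on a yellow one, and (607,247) far off on the right. Grey cap: (404,254). By the description I choose the clear bottle at (293,245) and the grey-capped pot at (404,254). One close crop to check this.

```bash
python3 - <<'E'
from h import *
f=grab("top"); c=f["color"][140:315,270:480]; cv2.imwrite("pics/crop1.png",cv2.resize(c,None,fx=3.4,fy=3.4,interpolation=cv2.INTER_CUBIC))
hsv=cv2.cvtColor(f["color"],cv2.COLOR_BGR2HSV)
def blobs(m,z,name,amin=15):
    n,l,s,ce=cv2.connectedComponentsWithStats(m.astype(np.uint8))
    for i in range(1,n):
        if s[i,4]>amin: print(name,ce[i].round(1),s[i],onz(f,*ce[i],z).round(4))
H,S,V=cv2.split(hsv)
roi=np.zeros(H.shape,bool); roi[140:320,270:480]=1
blobs(roi&(H>4)&(H<15)&(S>190)&(V>150),.113,"orange")
blobs(roi&((H<4)|(H>175))&(S>150)&(V>120),.03,"red")
blobs(roi&(S<60)&(V>175),.026,"white",40)
m=roi&(S<60)&(V>175); n,l,s,ce=cv2.connectedComponentsWithStats(m.astype(np.uint8))
E
```

```text
red [386.1 174.8] [385 171   4   9  29] [ 0.6066 -0.1331  0.03  ]
white [301.  163.1] [296 159  12   9  76] [0.6303 0.0566 0.026 ]
white [349.  169.4] [309 161  76  18 600] [ 0.6179 -0.0508  0.026 ]
white [314.8 181.4] [313 171   5  22  50] [0.5895 0.025  0.026 ]
white [431.5 181.3] [388 173  82  19 708] [ 0.5942 -0.2352  0.026 ]
white [411.7 214.2] [353 205 113  20 597] [ 0.52  -0.19   0.026]
white [371.8 217.8] [366 214  12   8  56] [ 0.5106 -0.1018  0.026 ]
white [356.2 272.1] [ 298  221  120   99 7474] [ 0.3919 -0.0679  0.026 ]
white [450.6 228.7] [445 225  12   8  62] [ 0.4892 -0.2757  0.026 ]
white [298.  247.9] [284 234  21  22  89] [0.4423 0.0596 0.026 ]
white [463.8 287.5] [ 443  257   37   63 1906] [ 0.3621 -0.3019  0.026 ]
```

View pics/crop1.png

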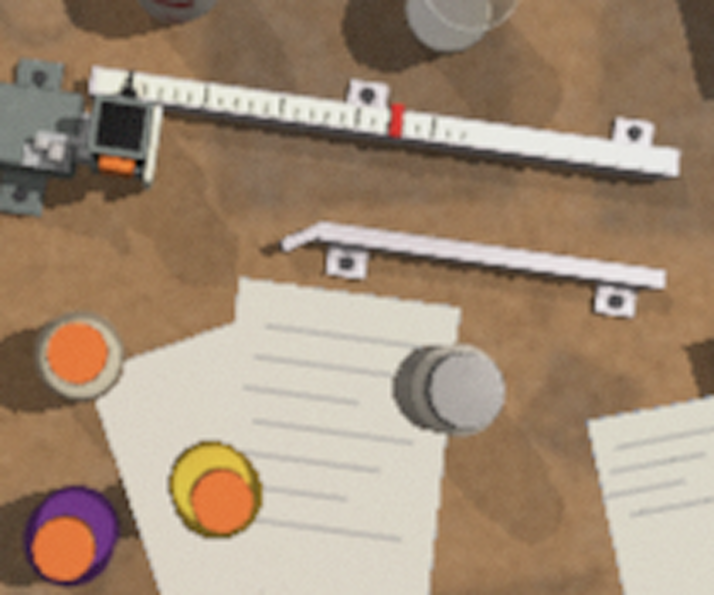

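```bash
cat > geo.py <<'E'
from h import *
import pickle
f=grab("top"); g=grab("scene")
P=lambda u,v,z: onz(f,270+u/3.4,140+v/3.4,z)
if __name__=="__main__":
    L=P(91,80,.026);Rr=P(679,163,.026); FL=P(320,231,.022); FR=P(665,279,.022)
    print("rear",L,Rr,np.linalg.norm(Rr-L),"(390) front",FL,FR,np.linalg.norm(FR-FL),"(228)")
    src=np.array([[40,95],[40,-295],[-37,-67],[-37,-295]])/1000.; dst=np.array([L,Rr,FL,FR])[:,:2]
    a=src-src.mean(0); b=dst-dst.mean(0)
    yaw=np.arctan2((a[:,0]*b[:,1]-a[:,1]*b[:,0]).sum(),(a*b).sum()); C=np.array([[np.cos(yaw),-np.sin(yaw)],[np.sin(yaw),np.cos(yaw)]])
    t=dst.mean(0)-C@src.mean(0); print("yaw",yaw,"org",t,"res mm",((src@C.T+t-dst)*1000).round(1).tolist())
    np.savez("feed.npz",C=C,t=t,yaw=yaw)
    F=lambda p:(C.T@(np.array(p)[:2]-t)*1000).round(1)
    print("marker",F(P(397,121,.030)),"pointer",F(P(129,85,.036)),"grip",F(P(122,127,.098)),"bottle",P(77,352,.113),F(P(77,352,.113)),"pot",P(466,390,.107),F(P(466,390,.107)))
    w=lambda x,y,z:np.r_[C@np.array([x,y])/1000+t,z/1000]
    im=g["color"].copy()
    for p in[(40,95,26),(40,-295,26),(-37,-67,22),(-37,-295,22),(0,68,98)]:
        print(p,proj(g,w(*p)).round(1))
    for n,c in(("bottle",P(77,352,.113)),("pot",P(466,390,.107))): print(n,proj(g,c).round(1))
E
python3 geo.py
```

```text
rear [0.62921644 0.06597552 0.026     ] [ 0.5807308  -0.32039322  0.026     ] 0.38939910194171634 (390) front [ 0.53251749 -0.08522793  0.022     ] [ 0.50471132 -0.31070989  0.022     ] 0.2271900058026083 (228)
yaw -0.12429133649612774 org [ 0.57772359 -0.02298677] res mm [[-0.0, 0.3], [0.1, -0.3], [0.2, 0.3], [-0.3, -0.4]]
marker [  40.6 -107.3] pointer [38.3 69.2] grip [ 0.1 67.6] bottle [0.45038422 0.06773702 0.113     ] [-137.6   74.2] pot [ 0.43167815 -0.16084247  0.107     ] [-127.8 -154.9]
(40, 95, 26) [333.1 212.5]
(40, -295, 26) [402.6 293.7]
(-37, -67, 22) [328.  247.7]
(-37, -295, 22) [368.5 303.1]
(0, 68, 98) [323.  194.6]
bottle [270.8 196. ]
pot [303.3 241.1]
```

The crop confirms the picks: the clear bottle's cap is at (77,352) and the grey cap at (466,390). The rail fit residual is below 0.5 mm, and the marker is at y = -107 mm, so the target extension is about 175 mm. Now moving above the pot.

Request:
{"name": "step_arm", "arguments": {"rows": [[0.03, -0.03, 0, -0.07, 0.0876], [0.06, -0.07, 0, -0.14, 0.0876], [0.09, -0.11, 0, -0.21, 0.0876], [0.12, -0.15, 0, -0.28, 0.0876], [0.15, -0.19, 0, -0.35, 0.0876], [0.18, -0.23, 0, -0.42, 0.0876], [0.21, -0.27, 0, -0.5, 0.0876], [0.24, -0.31, 0, -0.58, 0.0876], [0.268, -0.35, 0, -0.66, 0.0876], [0.27, -0.39, 0, -0.74, 0.0876], [0.27, -0.43, 0, -0.82, 0.0876], [0.27, -0.47, 0, -0.9, 0.0876], [0.27, -0.51, 0, -0.98, 0.0876], [0.27, -0.56, 0, -1.06, 0.0876], [0.27, -0.61, 0, -1.14, 0.0876], [0.265, -0.66, 0, -1.22, 0.0876], [0.26, -0.71, 0, -1.3, 0.0876], [0.255, -0.76, 0, -1.38, 0.0876], [0.25, -0.811, 0, -1.42, 0.0876], [0.25, -0.811, 0, -1.42, 0.0876]]}}

```text
t: 2.25
eef_pos: [0.4304, -0.1655, 0.2265]
ee_rot: [3.141, -0.001, -1.7]
force: [0.4, 0.6, -0.8]
width: 0.0876
gripper_force: 0.0
```

Request:
{"name": "step_arm", "arguments": {"rows": [[0, 0, 0, 0, 0.0876], [0, 0, -0.03, 0, 0.0876], [0, 0, -0.06, 0, 0.0876], [0, 0, -0.09, 0, 0.0876], [0, 0, -0.11, 0, 0.0876], [0, 0, -0.13, 0, 0.0876], [0, 0, -0.13, 0, 0.0876]]}}

```text
t: 2.95
eef_pos: [0.4304, -0.1596, 0.0944]
ee_rot: [3.137, -0.0, -1.691]
force: [-0.7, 0.4, 0.0]
width: 0.0875
gripper_force: 0.0
```

```bash
python3 - <<'E'
from h import *
s=arm.get_state(); print(s["eef_pos"],s["ee_rot"],s["q"])
f=grab("top"); cv2.imwrite("pics/a.png",f["color"])
g=grab("scene"); c=cv2.resize(g["color"][200:320,230:430],None,fx=4,fy=4,interpolation=cv2.INTER_CUBIC); cv2.imwrite("pics/b.png",c)
E
```

```text
[ 0.43042693 -0.15955026  0.09444898] [ 3.13703845e+00 -3.15393348e-04 -1.69071004e+00] [ 7.55489135e-02  1.42094560e-01 -6.24943050e-01 -7.95363604e-04
 -8.08287613e-01 -1.94912657e-01]
```

View pics/b.png

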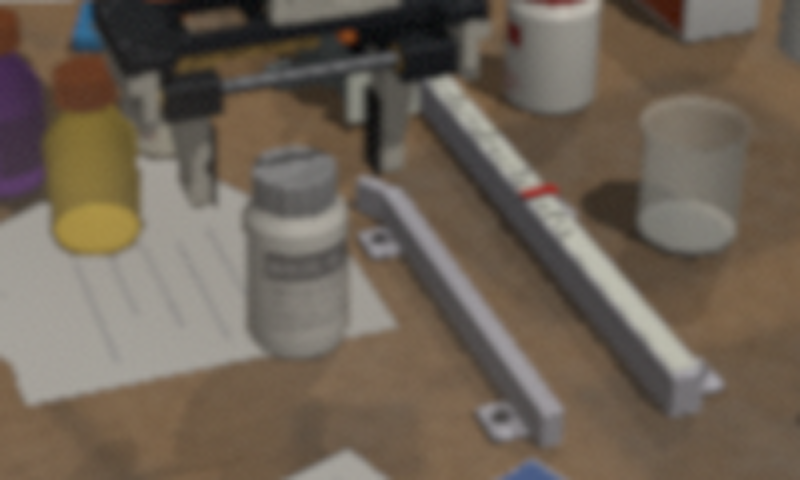

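The fingers appear behind the pot (tips near (280,251) and (326,242) in the full scene), not around it. Checking that against the measured TCP.

```bash
python3 - <<'E'
from h import *
s=arm.get_state(); print(s["t"],s["eef_pos"],s["q"])
p=np.array(s["eef_pos"])
f=cv2.imread("pics/a.png"); cv2.imwrite("pics/c.png",cv2.resize(f[140:340,250:480],None,fx=3,fy=3))
for n in("top","scene"):
    g=grab(n)
    for d in(0,.054,-.054): print(n,proj(g,p+[d*.992,-d*.124,0]).round(1))
E
```

```text
3.05 [ 0.43230969 -0.16006897  0.09694815] [ 7.47083390e-02  1.39231173e-01 -6.21515030e-01  3.27032876e-04
 -8.10509005e-01 -1.94717827e-01]
top [405.6 254.3]
top [408.6 227.9]
top [402.5 281.2]
scene [303.5 244.9]
scene [327.1 240.6]
scene [279.1 249.4]
```

View pics/c.png

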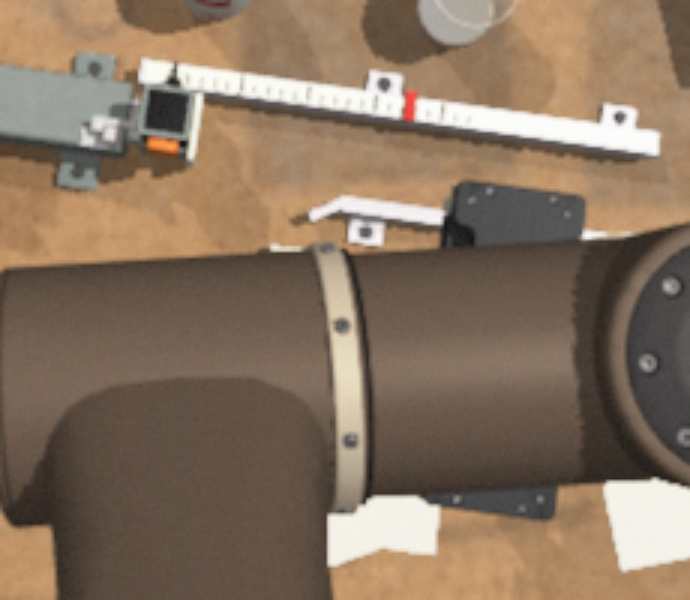

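The tips project to (279,249) and (327,241), exactly where they are seen, so the gripper does straddle the pot. Descending and gripping.

Request:
{"name": "step_arm", "arguments": {"rows": [[0, 0, -0.02, 0, 0.0876], [0, 0, -0.035, 0, 0.0876], [0, 0, -0.043, 0, 0.0876], [0, 0, -0.043, 0, 0.07], [0, 0, -0.043, 0, 0.05], [0, 0, -0.043, 0, 0.045], [0, 0, -0.043, 0, 0.045], [0, 0, -0.043, 0, 0.045], [0, 0, -0.043, 0, 0.045], [0, 0, -0.041, 0, 0.045], [0, 0, -0.039, 0, 0.045], [0, 0, -0.039, 0, 0.045]], "newtons": 20}}

```text
t: 4.35
eef_pos: [0.4319, -0.161, 0.0577]
ee_rot: [-3.141, 0.0, -1.693]
force: [0.5, -0.3, -2.1]
width: 0.0547
gripper_force: 20.0
```

Request:
{"name": "step_arm", "arguments": {"rows": [[0.001, 0.01, 0, 0, 0.045], [0.004, 0.03, 0, 0, 0.045], [0.006, 0.05, 0, 0, 0.045], [0.009, 0.07, 0, 0, 0.045], [0.011, 0.09, 0, 0, 0.045], [0.014, 0.11, 0, 0, 0.045], [0.016, 0.13, 0, 0, 0.045], [0.018, 0.145, 0, 0, 0.045], [0.019, 0.154, 0, 0, 0.045], [0.029, 0.153, 0, 0, 0.045], [0.049, 0.15, 0, 0, 0.045], [0.069, 0.148, 0, 0, 0.045], [0.089, 0.145, 0, 0, 0.045], [0.109, 0.143, 0, 0, 0.045], [0.129, 0.14, 0, 0, 0.045], [0.14, 0.139, 0, 0, 0.045], [0.146, 0.138, 0, 0, 0.045], [0.146, 0.138, 0, 0, 0.045], [0.146, 0.138, 0, 0, 0.045]]}}

```text
t: 6.25
eef_pos: [0.577, -0.0232, 0.0573]
ee_rot: [3.141, -0.0, -1.693]
force: [0.2, -0.4, -0.3]
width: 0.0548
gripper_force: 20.0
```

```bash
python3 - <<'E'
from h import *
d=np.load("feed.npz"); 
for i in range(3):
    g=grab("scene"); s=arm.get_state(); print((d["C"].T@(np.array(s["eef_pos"])[:2]-d["t"])*1000).round(1),s["eef_pos"][2],s["ee_rot"][2],s["force"],s["width"])
E
```

```text
[-0.7 -0.2] 0.05751132480216288 -1.6929604593512964 [-0.08310058 -1.1861425  -1.18838156] 0.054599204935676014
[-0.6 -0. ] 0.057646458736728634 -1.6926840749334038 [ 0.25638811  0.25912486 -1.75683116] 0.05446446643443227
[-0.5  0. ] 0.05775644416230933 -1.692566929860191 [-0.25319095  0.76188188 -0.69094979] 0.05467005449899063
```

Request:
{"name": "step_arm", "arguments": {"rows": [[-0.001, -0.01, 0, 0, 0.045], [-0.003, -0.025, 0, 0, 0.045], [-0.005, -0.04, 0, 0, 0.045], [-0.007, -0.055, 0, 0, 0.045], [-0.009, -0.07, 0, 0, 0.045], [-0.011, -0.085, 0, 0, 0.045], [-0.012, -0.1, 0, 0, 0.045], [-0.014, -0.115, 0, 0, 0.045], [-0.016, -0.127, 0, 0, 0.045], [-0.016, -0.127, -0.002, 0, 0.045], [-0.016, -0.127, -0.004, 0, 0.045], [-0.016, -0.127, -0.005, 0, 0.045], [-0.016, -0.127, -0.005, 0, 0.06], [-0.016, -0.127, -0.005, 0, 0.0876], [-0.016, -0.127, -0.005, 0, 0.0876], [-0.016, -0.127, -0.005, 0, 0.0876], [-0.016, -0.127, 0.02, 0, 0.0876], [-0.016, -0.127, 0.06, 0, 0.0876], [-0.016, -0.127, 0.1, 0, 0.0876], [-0.016, -0.127, 0.1, 0, 0.0876]]}}

```text
t: 8.4
eef_pos: [0.5654, -0.1502, 0.1635]
ee_rot: [-3.132, 0.0, -1.692]
force: [-0.3, -0.8, 0.0]
width: 0.0875
gripper_force: 0.0
```

Request:
{"name": "step_arm", "arguments": {"rows": [[-0.015, 0.03, 0.02, 0, 0.0876], [-0.03, 0.06, 0.02, 0, 0.0876], [-0.045, 0.09, 0.02, 0, 0.0876], [-0.06, 0.12, 0.02, 0, 0.0876], [-0.075, 0.15, 0.02, 0, 0.0876], [-0.09, 0.18, 0.02, 0, 0.0876], [-0.105, 0.205, 0.02, 0, 0.0876], [-0.111, 0.218, 0, 0, 0.0876], [-0.111, 0.218, 0, 0, 0.0876], [-0.111, 0.218, -0.02, 0, 0.0876], [-0.111, 0.218, -0.02, 0, 0.0876], [-0.111, 0.218, -0.02, 0, 0.0876]]}}

```text
t: 9.6
eef_pos: [0.4511, 0.0675, 0.1378]
ee_rot: [3.141, -0.001, -1.693]
force: [0.1, 0.0, 0.4]
width: 0.0877
gripper_force: 0.0
```

```bash
python3 - <<'E'
from h import *
d=np.load("feed.npz"); F=lambda p:(d["C"].T@(np.array(p)[:2]-d["t"])*1000).round(1)
s=arm.get_state(); print(s["eef_pos"],s["ee_rot"],s["q"])
f=grab("top"); g=grab("scene"); W=lambda x,y,z:np.r_[d["C"]@np.array([x,y])/1000+d["t"],z/1000]
print(proj(f,W(0,-128,107)),proj(g,W(0,-128,107)))
a=cv2.resize(f["color"][150:290,330:470],None,fx=2.8,fy=2.8); b=cv2.resize(g["color"][180:320,220:430],None,fx=1.9,fy=2.8)
cv2.imwrite("pics/d.png",np.hstack([a,b]))
E
```

```text
[0.45108082 0.06750578 0.13784205] [ 3.14105285e+00 -8.71891936e-04 -1.69308349e+00] [ 5.82854119e-01  7.77048708e-02 -5.78263218e-01  3.96053112e-04
 -9.15804460e-01 -7.05382929e-01]
[401.14416984 190.05872974] [353.44425354 225.65241826]
```

View pics/d.png

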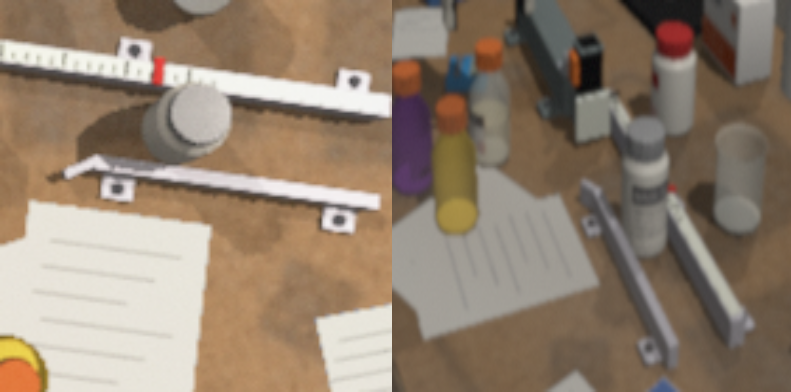

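The pot stands upright in the lane, its cap at about (401,190) as predicted. Now gripping the bottle.

Request:
{"name": "step_arm", "arguments": {"rows": [[0, 0, -0.03, 0, 0.0876], [0, 0, -0.06, 0, 0.0876], [0, 0, -0.075, 0, 0.0876], [0, 0, -0.083, 0, 0.0876], [0, 0, -0.083, 0, 0.0876], [0, 0, -0.083, 0, 0.07], [0, 0, -0.083, 0, 0.05], [0, 0, -0.083, 0, 0.045], [0, 0, -0.083, 0, 0.045], [0, 0, -0.083, 0, 0.045], [0, 0, -0.083, 0, 0.045], [0, 0, -0.081, 0, 0.045], [0, 0, -0.079, 0, 0.045], [0, 0, -0.079, 0, 0.045]], "newtons": 20}}

```text
t: 11.1
eef_pos: [0.4509, 0.068, 0.0586]
ee_rot: [-3.141, 0.0, -1.693]
force: [0.1, -1.0, -2.7]
width: 0.0551
gripper_force: 19.9
```

The yellow look-alike is close to the straight path, so I'm going diagonally away from it.

Request:
{"name": "step_arm", "arguments": {"rows": [[0.01, -0.005, 0, 0, 0.045], [0.022, -0.017, 0, 0, 0.045], [0.032, -0.03, 0, 0, 0.045], [0.04, -0.045, 0, 0, 0.045], [0.047, -0.06, 0, 0, 0.045], [0.054, -0.075, 0, 0, 0.045], [0.058, -0.082, 0, 0, 0.045], [0.07, -0.083, 0, 0, 0.045], [0.085, -0.085, 0, 0, 0.045], [0.1, -0.087, 0, 0, 0.045], [0.115, -0.089, 0, 0, 0.045], [0.123, -0.09, 0, 0, 0.045], [0.127, -0.09, 0, 0, 0.045], [0.127, -0.09, 0, 0, 0.045], [0.127, -0.09, 0, 0, 0.045]]}}

```text
t: 12.6
eef_pos: [0.5773, -0.0219, 0.0584]
ee_rot: [3.141, -0.0, -1.693]
force: [0.0, 0.8, -2.3]
width: 0.055
gripper_force: 19.9
```

```bash
python3 - <<'E'
from h import *
d=np.load("feed.npz"); 
for i in range(3):
    g=grab("scene"); s=arm.get_state(); print((d["C"].T@(np.array(s["eef_pos"])[:2]-d["t"])*1000).round(1),s["eef_pos"][2],s["ee_rot"][2],s["force"],s["width"])
E
```

```text
[-0.6  1. ] 0.05851425207857798 -1.6927004428589405 [-0.60257856 -0.20830472 -2.22669859] 0.054611607977976505
[-0.6  1. ] 0.05861194452526518 -1.6925838550610566 [ 0.36054507 -0.20935115 -2.87246844] 0.05489814033251896
[-0.5  1. ] 0.058671762688632154 -1.6926983116738226 [-0.79627216 -1.10313902 -3.40250601] 0.05463748119496173
```

Request:
{"name": "step_arm", "arguments": {"rows": [[-0.001, -0.01, 0, 0, 0.045], [-0.003, -0.022, 0, 0, 0.045], [-0.004, -0.034, 0, 0, 0.045], [-0.006, -0.046, 0, 0, 0.045], [-0.007, -0.056, 0, 0, 0.045], [-0.008, -0.064, 0, 0, 0.045], [-0.0085, -0.069, 0, 0, 0.045], [-0.0085, -0.069, -0.002, 0, 0.045], [-0.0085, -0.069, -0.004, 0, 0.045], [-0.0085, -0.069, -0.005, 0, 0.045], [-0.0085, -0.069, -0.005, 0, 0.06], [-0.0085, -0.069, -0.005, 0, 0.0876], [-0.0085, -0.069, -0.005, 0, 0.0876], [-0.0085, -0.069, -0.005, 0, 0.0876], [-0.0085, -0.069, 0.02, 0, 0.0876], [-0.0085, -0.069, 0.06, 0, 0.0876], [-0.0085, -0.069, 0.1, 0, 0.0876], [-0.0085, -0.069, 0.1, 0, 0.0876]]}}

```text
t: 14.55
eef_pos: [0.5729, -0.0909, 0.1645]
ee_rot: [-3.132, 0.001, -1.692]
force: [0.9, -0.3, -0.6]
width: 0.0881
gripper_force: 0.0
```

Request:
{"name": "step_arm", "arguments": {"rows": [[0.004, 0.03, 0, 0, 0.0876], [0.008, 0.06, 0, 0, 0.0876], [0.012, 0.09, 0, 0, 0.0876], [0.015, 0.12, 0, 0, 0.0876], [0.0163, 0.136, 0, 0, 0.0876], [0.0163, 0.136, 0, 0, 0.0876], [0.0163, 0.136, -0.02, 0, 0.0876], [0.0163, 0.136, -0.02, 0, 0.0876], [0.0163, 0.136, -0.02, 0, 0.0876]]}}

```text
t: 15.45
eef_pos: [0.5854, 0.0442, 0.1384]
ee_rot: [3.141, -0.001, -1.693]
force: [-0.0, 0.6, 0.8]
width: 0.0873
gripper_force: 0.0
```

```bash
python3 - <<'E'
from h import *
d=np.load("feed.npz"); F=lambda p:(d["C"].T@(np.array(p)[:2]-d["t"])*1000).round(1)
g=grab("scene"); f=grab("top"); s=arm.get_state(); print(F(s["eef_pos"]),s["eef_pos"],s["ee_rot"])
W=lambda x,y,z:np.r_[d["C"]@np.array([x,y])/1000+d["t"],z/1000]
for q in((0,-128,107),(0,-68,113),(0,-68,0)): print(q,proj(f,W(*q)).round(1),proj(g,W(*q)).round(1))
a=cv2.resize(f["color"][130:270,280:420],None,fx=2.8,fy=2.8); b=cv2.resize(g["color"][160:300,250:390],None,fx=2.8,fy=2.8)
cv2.imwrite("pics/e.png",np.hstack([a,b]))
E
```

```text
[-0.1 68. ] [0.58604267 0.04447521 0.1392608 ] [-3.14089145e+00  6.28335555e-05 -1.69327650e+00]
(0, -128, 107) [401.1 190.1] [353.4 225.7]
(0, -68, 113) [372.3 185.5] [343.3 211.9]
(0, -68, 0) [365.3 192.8] [342.1 252.9]
```

View pics/e.png

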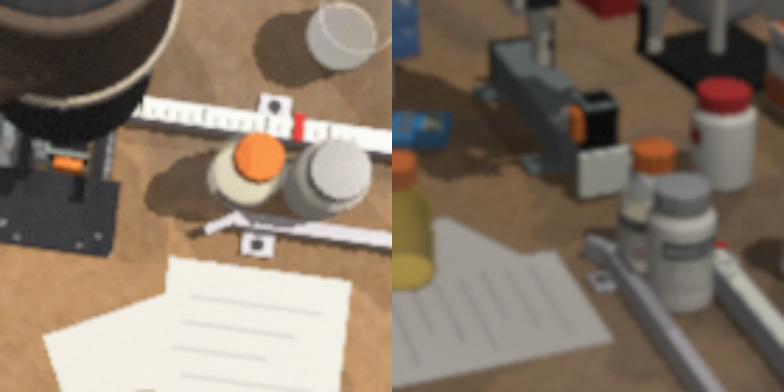

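Both stand in the lane, with caps at about (373,186) and (401,190) as predicted. Descending on the grip and squeezing.

Request:
{"name": "step_arm", "arguments": {"rows": [[0, 0, -0.03, 0, 0.0876], [0, 0, -0.06, 0, 0.0876], [0, 0, -0.075, 0, 0.0876], [0, 0, -0.082, 0, 0.0876], [0, 0, -0.082, 0, 0.0876], [0, 0, -0.082, 0, 0.06], [0, 0, -0.082, 0, 0.045], [0, 0, -0.082, 0, 0.025], [0, 0, -0.082, 0, 0.025], [0, 0, -0.082, 0, 0.025], [0, 0, -0.082, 0, 0.025], [0, 0, -0.082, 0, 0.025], [0, 0, -0.082, 0, 0.025], [0, 0, -0.082, 0, 0.025]], "newtons": 25}}

```text
t: 16.95
eef_pos: [0.5868, 0.0449, 0.0566]
ee_rot: [-3.14, 0.0, -1.693]
force: [5.2, -2.2, -2.8]
width: 0.0355
gripper_force: 25.0
```

Request:
{"name": "step_arm", "arguments": {"rows": [[-0.0006, -0.005, 0, 0, 0.025], [-0.0016, -0.013, 0, 0, 0.025], [-0.0027, -0.022, 0, 0, 0.025], [-0.004, -0.032, 0, 0, 0.025], [-0.0052, -0.042, 0, 0, 0.025], [-0.0065, -0.052, 0, 0, 0.025], [-0.0077, -0.062, 0, 0, 0.025], [-0.009, -0.072, 0, 0, 0.025], [-0.0102, -0.082, 0, 0, 0.025], [-0.0115, -0.092, 0, 0, 0.025], [-0.0127, -0.102, 0, 0, 0.025], [-0.014, -0.112, 0, 0, 0.025], [-0.0152, -0.122, 0, 0, 0.025], [-0.0165, -0.132, 0, 0, 0.025], [-0.0177, -0.142, 0, 0, 0.025], [-0.019, -0.152, 0, 0, 0.025], [-0.02, -0.16, 0, 0, 0.025], [-0.0209, -0.167, 0, 0, 0.025], [-0.0215, -0.172, 0, 0, 0.025], [-0.0217, -0.174, 0, 0, 0.025]]}}

```text
t: 18.95
eef_pos: [0.5651, -0.1275, 0.0566]
ee_rot: [-3.14, 0.002, -1.693]
force: [3.2, 11.9, -0.8]
width: 0.0356
gripper_force: 25.0
```

```bash
python3 - <<'E'
from h import *
d=np.load("feed.npz"); F=lambda p:(d["C"].T@(np.array(p)[:2]-d["t"])*1000).round(1)
for i in range(2): f=grab("top"); g=grab("scene")
s=arm.get_state(); print(F(s["eef_pos"]),s["eef_pos"],s["ee_rot"],s["width"],s["gripper_force"],s["force"])
W=lambda x,y,z:np.r_[d["C"]@np.array([x,y])/1000+d["t"],z/1000]
for q in((45,-107.3,36),(40,-107.3,30),(0,-158,113),(0,-214,107)): print(q,proj(f,W(*q)).round(1),proj(g,W(*q)).round(1))
a=cv2.resize(f["color"][140:240,360:460],None,fx=4,fy=4,interpolation=cv2.INTER_CUBIC); b=cv2.resize(g["color"][190:290,310:410],None,fx=4,fy=4,interpolation=cv2.INTER_CUBIC)
cv2.imwrite("pics/p.png",np.hstack([a,b]))
E
```

```text
[   0.4 -105.5] [ 0.56502554 -0.12770204  0.0566009 ] [-3.13981852e+00  1.65885188e-03 -1.69244162e+00] 0.03509292215618278 25.000063329935074 [ 3.32166066  6.99284377 -0.99950392]
(45, -107.3, 36) [387.5 173.2] [366.3 244.9]
(40, -107.3, 30) [386.7 175.9] [364.3 247.4]
(0, -158, 113) [416.5 191.7] [359.  229.4]
(0, -214, 107) [443.1 196. ] [369.9 244.1]
```

View pics/p.png

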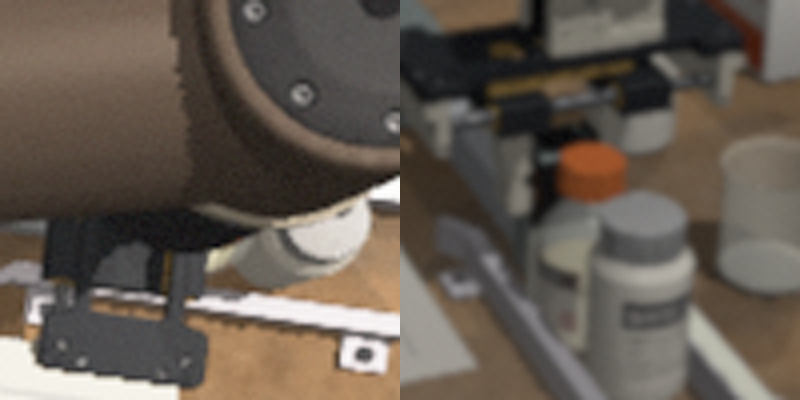

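The arm hides the pointer, but the measured travel is 174.0 mm of 175–176. I'll add 1.5 mm, then check the caps.

Request:
{"name": "step_arm", "arguments": {"rows": [[-0.0001, -0.001, 0, 0, 0.025], [-0.0002, -0.0016, 0, 0, 0.025], [-0.0002, -0.0016, 0, 0, 0.025], [-0.0002, -0.0016, 0, 0, 0.025], [-0.0002, -0.0016, 0, 0, 0.025]]}}

```text
t: 19.65
eef_pos: [0.5649, -0.1289, 0.0566]
ee_rot: [-3.14, 0.002, -1.692]
force: [3.7, 10.2, -1.7]
width: 0.0357
gripper_force: 25.0
```

```bash
python3 - <<'E'
from h import *
d=np.load("feed.npz"); F=lambda p:(d["C"].T@(np.array(p)[:2]-d["t"])*1000).round(1)
g=grab("scene"); f=grab("top")
for i in range(3): grab("top"); s=arm.get_state(); print(F(s["eef_pos"]),s["width"],s["gripper_force"],s["force"])
hsv=cv2.cvtColor(g["color"],cv2.COLOR_BGR2HSV); H,S,V=cv2.split(hsv)
# orange cap top face = brighter part
m=np.zeros(H.shape,bool); m[215:245,340:375]=1; m&=(H<16)&(S>150)
ys,xs=np.nonzero(m); print("orange box",xs.min(),xs.max(),ys.min(),ys.max(),"centre u",(xs.min()+xs.max())/2)
c=g["color"][218:268,345:395]; t=f["color"][180:215,400:465]
cv2.imwrite("pics/q.png",np.hstack([cv2.resize(c,(400,400),interpolation=cv2.INTER_CUBIC),cv2.resize(t,(400,int(400*35/65)),interpolation=cv2.INTER_CUBIC)[:215].repeat(1,0) if 0 else cv2.copyMakeBorder(cv2.resize(t,(390,210),interpolation=cv2.INTER_CUBIC),0,190,0,0,cv2.BORDER_CONSTANT)]))
E
```

```text
[   0.4 -106.7] 0.03566127689133519 25.000986009836197 [ 3.39129478 10.9796694  -0.96104046]
[   0.4 -106.7] 0.03539480351627004 25.00096946954727 [ 3.69422478 10.45564861 -1.36981219]
[   0.4 -106.7] 0.03582088611115827 25.000995844602585 [ 2.22160353 10.43788437 -0.98940107]
orange box 349 366 225 239 centre u 357.5
```

View pics/q.png

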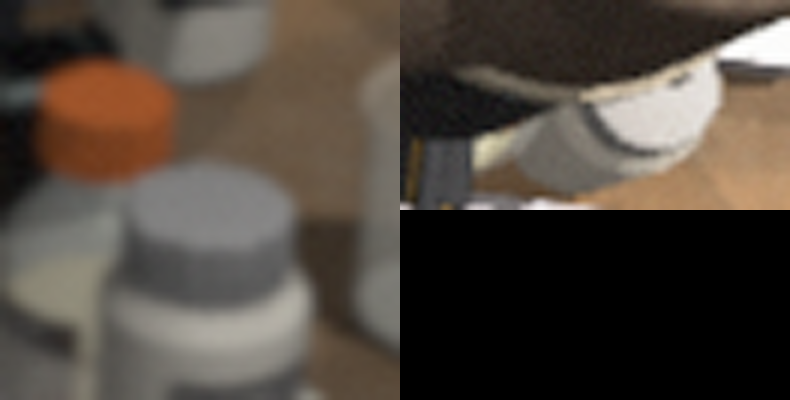

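```bash
python3 - <<'E'
from h import *
d=np.load("feed.npz"); F=lambda p:(d["C"].T@(np.array(p)[:2]-d["t"])*1000).round(1)
g=grab("scene"); f=grab("top")
print("bottle",F(onz(g,358.4,229.75,.113)),"pot",F(onz(g,371.8,243.6,.107)), "pot top-view edges",F(onz(f,453.4,196,.107)),F(onz(f,441.7,205.2,.107)),F(onz(f,430.6,195.5,.107)))
print("earlier pot cap width check",F(onz(g,361.6,243.6,.107)),F(onz(g,382,243.6,.107)))
E
```

```text
bottle [  -1.9 -158.8] pot [   4.7 -213.3] pot top-view edges [   2.9 -234.9] [ -19.2 -213.2] [  -2.6 -188.7]
earlier pot cap width check [ -15.5 -206.1] [  24.9 -220.5]
```

```bash
python3 -c "
from station import arm
print(arm.job_done())"
```

```text
the job is handed in; nothing more can be done
None
```

I handed the job in, and no verdict came back: the pot and bottle stand in file against the plate, with the arm held out about 175 mm and the button squeezed. The gripper hid the pointer from both cameras, so its place over the red marker comes from the measured travel and the bottle's position, not from seeing it.

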